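Fetch the tin and the garlic from the blocked pull-out tray

ROBOT

A 6-joint arm with a two-finger parallel gripper is mounted at the origin on a cart in front of the work surface, level with it; the furniture and walls round the work are solid. World frame = base frame: x ahead of the robot, y to its left, z up, the work surface at z = 0. Lengths are in m, angles in rad, forces in N, time in s.
With the tool pointing down it reaches from about 0.3 to 0.775 m from the base axis. Payload 14.6 kg.
Tool frame: the origin (TCP) lies midway between the tips of the shut fingers; the grasp point (between the pads) lies 19 mm behind it; z points along the fingers, y is the line along which they close (so a half turn about z gives the same grasp; the last joint's range is limited). The gripper opens to 85 mm and grips with 20 to 120 N. Pads are 22 mm wide; open, the fingers measure 114 mm over their backs; the gripper's body (76 mm by 85 mm) begins 54 mm behind the grasp point. The pads swing forward as they close: fully open they stand 13 mm farther back than shut.
Start: joints at [1.199, 0.3, 1.521, -0, 1.321, -0.067], TCP at [0.165, 0.525, 0.231] pointing down, gripper open.
Joint ranges: [-3.03, 3.03], [-0.79, 2.21], [0.23, 2.52], [-1.04, 4.18], [0, 3.07], [-2.55, 2.55]. Speed limits (rad/s): [2.22, 2.22, 2.57, 3.14, 3.14, 3.14].

INTERFACE

Orientations are given as a unit quaternion [x, y, z, w].
In Python, from rig import r gives the robot as it stands.
- The arm moves only by the tool play_rows, never from a script. Its argument "targets" is a list of rows, each an object with "jaw": the opening in per cent of the stroke, from 0 (shut) to 100 (fully open); "xyz": the shift along the world's x, y, z in m, a list of three; "twist": the turn about the world's z in degrees. In form: [{"jaw": jaw, "xyz": [dx, dy, dz], "twist": twist}, ...]. A call has exactly 8 rows; each row shifts and turns the commanded pose from where the row before left it; what a row does not reach is not made up. A row lasts 1/10 s, in which the tool goes at most 50 mm and 8.59 degrees, less where a joint would pass 70% of its speed; a pose out of reach is approached as far as the arm can. A call is refused whole if a number of a shift passes 0.05 or a number of a turn 8.59, either way. A call with a gripper value outside its range is refused whole. The fingers move at their own pace and stop on an object; "force" is the grip in N (left out, the last holds). Time passes only in rows, so rows that do not move let the fingers close, or fill a call up. It gives the time, the measured TCP pose, the force, the opening and the grip force at its end, in the units of the state.
- r.observe(): the state, without advancing time (a new reading comes with each control period).
- r.camera(name): name is "scene" or "top" or "wrist"; returns a dict with "color" (400x640x3 uint8, red, green, blue), "fov_y" (degrees; the focal length in pixels is half the picture's height over the tangent of half this angle, whatever the lens; pixels are square), "cx", "cy" (the principal point, pixels), "k1" (the pictures are not rectified: a ray, as slopes to the right and down, at radius r is drawn at 1 + k1 r^2 times it, then the intrinsics apply), "xyz" and "attitude" of the camera in the world. Camera axes: x right, y up, looking along -z (the intrinsics and any distortion apply to the point x, -y, -z); pixel columns grow to the right and rows downward; lengths in m; the calibration is good to about 2 mm. A picture is of the moment at which its call begins. There is no depth.
- r.close_job(): hands the job in; it is judged then, once.
The state is a dict: "clock": time; "joint_positions": joint angles; "qvel": joint speeds; "tau": joint torques, N m; "tool_pos": TCP position; "eef_rot": TCP orientation; "contact_force": force on the tool from outside, world axes, zero at the start; "wrist_torque": the same for the moment, N m; "finger_gap": finger opening in m; "grip_force": force on a finger pad.
Only numpy, scipy, OpenCV 4.12 (cv2) and the standard library are available. Lean on these libraries where they do the work, as an engineer would, in place of code of your own. Each camera call takes 0.05 s, during which the arm holds its last target. There are 200 camera calls.

TASK

Get the tin and the garlic ready for cooking: they are in the wooden pull-out tray, whose way out is blocked by the salt shaker and the spice jar. Stand those two aside on the cork mat, pull the tray all the way out by its handle, set the tin upright on the chopping board in the free space between the dish and the can opener, and lay the garlic in the dish. Then push the tray fully home and put the salt shaker and the spice jar back, each upright on the very spot where it stood at the start, without knocking anything over or shifting the dish or the can opener.

Things in the scene. Friction and masses are not known exactly. Their poses are not given: they have to be found in the camera images.
- salt_center (a point): Salt shaker: round, clear glass with white salt and a grey domed cap, 44 mm across, 90 mm tall, upright. The point is its centre, half-way up (45 mm above its underside). At the start it stands on the worktop in front of the tray.
- spice_center (a point): Spice jar: round, clear with a coloured label and a green cap, 46 mm across, 106 mm tall, upright. The point is its centre, half-way up (53 mm above its underside). At the start it stands on the worktop in front of the tray, beside the salt shaker.
- tin_center (a point): Green food tin: upright cylinder 57 mm across, 72 mm tall. The point is its centre, half-way up (36 mm above its underside). At the start it stands in one of the three compartments of the tray.
- garlic_center (a point): Garlic bulb, off-white, 53 mm across, 52 mm tall, standing on its root end. The point is its centre, half-way up (26 mm above its underside). At the start it is in one of the three compartments of the tray; a kitchen timer (65 mm across, 54 mm tall) is in the third.
- tray_handle (a point): Steel bow handle of the wooden pull-out tray (276 mm wide). The point is the middle of its bar: 10 mm thick, 88 mm long along the point's y, 37 mm above the worktop, 40 mm in front of the tray's front face, whose top is 15 mm higher than the bar. The point's -x is the pull-out direction; behind the front (+x) lie three compartments side by side along y.
- tray (a joint): How far the tray is out, m: 0 home, 0.145 fully out (stop). About 1.5 N of friction; stays where left; the things in it ride along. Each compartment is 75 mm wide (y), 140 mm long (x); floor 16 mm above the worktop, walls 26 mm high above that floor. The tray slides 6 mm above the worktop.
- board: Wooden chopping board, 210 mm (its x) by 300 mm (its y), 22 mm thick, fixed. Origin at the centre of its underside, so its top is 22 mm above the origin. The dish stands on its left part (+y), the can opener lies along the board's x at its right end (-y); the free space between them is about 100 mm wide.
- mat: Cork mat, 170 mm (its x) by 210 mm (its y), 5 mm thick, fixed to the worktop. Origin at the centre of its underside. It is the place to stand the salt shaker and the spice jar aside.
- dish: Shallow round cream dish with a brown rim, 134 mm across, 36 mm high, inner floor 8 mm above its underside and about 88 mm across, loose on the chopping board. Origin at the centre of its underside.
- opener: Can opener with a black handle, 174 mm long (its x) by 41 mm by 20 mm, loose on the chopping board. Origin at the centre of its underside.

How it is judged:
On the way, in this order (a step that is already met when the one before it is completed fails the run):
1. the salt shaker and the spice jar both stand upright and released on the cork mat (x of salt_center in the frame of mat between -0.085 and 0.085 m and y of salt_center in the frame of mat between -0.105 and 0.105 m and z of salt_center in the frame of mat between 0.045 and 0.057 m and angle between each of salt_center, spice_center's own z axis and vertical below 0.15 rad and contact force between the fingers and salt below 0.2 N and linear speed of each of salt, spice below 0.03 m/s and x of spice_center in the frame of mat between -0.085 and 0.085 m and y of spice_center in the frame of mat between -0.105 and 0.105 m and z of spice_center in the frame of mat between 0.053 and 0.065 m and contact force between the fingers and spice below 0.2 N), for 0.2 s.
2. the tray is pulled all the way out (value of joint tray above 0.125 m), for 0.2 s.
3. the tin stands on the chopping board and the garlic lies in the dish, both released (x of tin_center in the frame of board between -0.08 and 0.08 m and y of tin_center in the frame of board between -0.09 and 0 m and z of tin_center in the frame of board between 0.052 and 0.064 m and angle between tin_center's own z axis and vertical below 0.15 rad and contact force between the fingers and tin below 0.2 N and linear speed of each of tin, garlic below 0.03 m/s and horizontal distance between garlic_center and dish below 0.035 m and z of garlic_center in the frame of dish between 0.015 and 0.05 m and contact force between the fingers and garlic below 0.2 N), for 0.2 s.
4. the tray is pushed fully home (value of joint tray below 0.01 m), for 0.2 s.
At the end, for the whole second after the job is handed in: Tin upright on the board between dish and can opener (centre 25 mm inside the board's edges); garlic in the dish, within 35 mm of its centre; tray within 10 mm of home; salt shaker and spice jar upright within 18 mm of where each stood at first; all released and at rest (all of step 3 and value of joint tray below 0.01 m and distance of each of salt_center, spice_center from where it was at the start of the episode below 0.018 m and angle between each of salt_center, spice_center's own z axis and vertical below 0.15 rad and contact force between the fingers and salt below 0.2 N and linear speed of each of salt, spice below 0.03 m/s and contact force between the fingers and spice below 0.2 N); the robot touches nothing.
It fails at once if the salt shaker, the spice jar or the tin is knocked over (angle between any of salt_center, spice_center, tin_center's own z axis and vertical above 0.8 rad).
It fails at once if the dish or the can opener is shifted by more than 25 mm (distance of any of dish, opener from where it was at the start of the episode above 0.025 m).
It also fails if it takes over 152 s, if anything falls off the work surface, if the arm or the gripper's body presses on something with over 40 N, if the wrist force passes 120 N, or if a joint passes its speed limit or range.

## Working session

There is one attempt and no reset: what is moved stays moved. The work goes in short steps, Python scripts to look and compute and a tool call to move; the robot and the scene stay as the last step left them, time stands still between calls to the robot, and variables do not carry over. Pictures are saved under pics/ and viewed, at most 17 in all, crops included, and the job is handed in when it is done.

Besides the shell and the picture viewer there is one more tool, called after "Emit:" in YAML: its name, and indented under it one key for each argument. play_rows: Moves the arm, as the interface text tells. Its arguments: {"type":"object","properties":{"targets":{"type":"array"},"force":{"type":"number"}},"required":["targets"]}

```bash
ls; mkdir -p pics
cat > h.py <<'E'
import numpy as np, cv2
from rig import r
from scipy.spatial.transform import Rotation as R
def snap(name,fn):
    c=r.camera(name); cv2.imwrite('pics/'+fn,c['color'][:,:,::-1])
    import pickle; d={k:v for k,v in c.items()}; pickle.dump(d,open('pics/'+fn+'.pkl','wb')); return c
def load(fn):
    import pickle; return pickle.load(open('pics/'+fn+'.pkl','rb'))
def _rot(c):
    a=np.array(c['attitude'],float); return a if a.shape==(3,3) else R.from_quat(a).as_matrix()
def px(c,u,v,z):
    f=200/np.tan(np.radians(c['fov_y'])/2)
    d=np.array([(u-c['cx'])/f,(v-c['cy'])/f]); s=d.copy()
    for _ in range(30): s=d/(1+c['k1']*(s@s))
    ray=_rot(c)@np.array([s[0],-s[1],-1]); o=np.array(c['xyz'])
    return o+ray*(z-o[2])/ray[2]
def proj(c,p):
    q=_rot(c).T@(np.array(p)-np.array(c['xyz'])); s=np.array([q[0],-q[1]])/-q[2]
    f=200/np.tan(np.radians(c['fov_y'])/2); s=s*(1+c['k1']*(s@s)); return s*f+[c['cx'],c['cy']]
E
python3 - <<'E'
from h import *
for n in ('top','scene'):
    c=snap(n,n+'0.png'); print({k:v for k,v in c.items() if k!='color'})
print(r.observe())
E
```

```text
pics
{'fov_y': 48.94952650314087, 'cx': 310.6398959320464, 'cy': 198.03436015529454, 'k1': -0.10445016777359395, 'xyz': array([ 0.32724501, -0.07634769,  1.40395981]), 'attitude': array([ 0.07997821, -0.06803369, -0.64930609,  0.75324399])}
{'fov_y': 45.406596071644415, 'cx': 313.97279320166007, 'cy': 204.14350874520704, 'k1': -0.032514631789650306, 'xyz': array([-0.19152522,  1.21159443,  0.92651243]), 'attitude': array([-0.14138466,  0.47796832,  0.82647024, -0.26173192])}
{'clock': 0.1, 'joint_positions': array([ 1.19937085e+00,  3.00383099e-01,  1.52151495e+00, -6.58599377e-06,
        1.32069462e+00, -6.65917629e-02]), 'qvel': array([-0.00039671, -0.00139724, -0.00113238,  0.00126918,  0.00051514,
        0.00166414]), 'tau': array([ 2.29547892e-03, -5.44364476e+01, -3.62374806e+01, -1.41349767e-05,
        2.96665130e-03, -1.12869219e-05]), 'tool_pos': array([0.16499875, 0.52445016, 0.23079756]), 'eef_rot': array([ 1.51826587e-01,  9.88407020e-01, -4.88755584e-04, -1.05518380e-04]), 'contact_force': array([-0.47391485,  0.25622993,  0.50610372]), 'wrist_torque': array([ 0.01247029,  0.01058087, -0.03852858]), 'grip_force': 0.0, 'finger_gap': 0.08561186549018289}
```

View pics/top0.png

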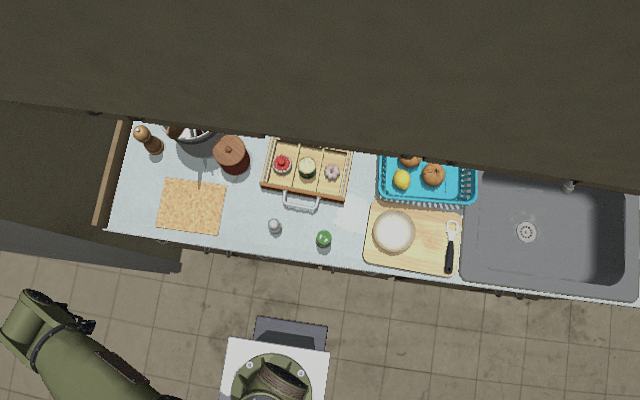

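View pics/scene0.png

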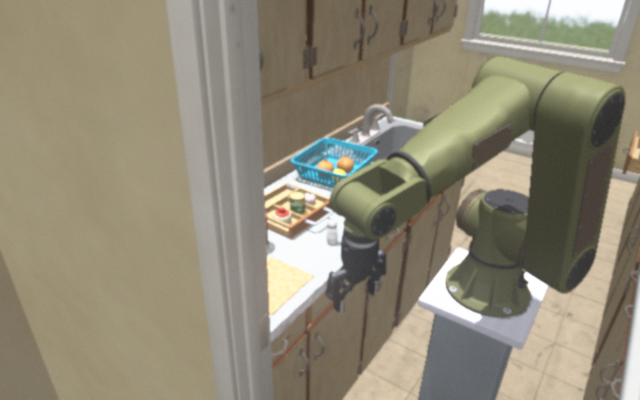

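Run:
```python
from h import *
c=load('top0.png');im=c['color'][:,:,::-1]
a=im[125:285,220:480]; cv2.imwrite('pics/cA.png',cv2.resize(a,None,fx=3,fy=3,interpolation=cv2.INTER_CUBIC))
b=im[115:245,100:260]; cv2.imwrite('pics/cB.png',cv2.resize(b,None,fx=3,fy=3,interpolation=cv2.INTER_CUBIC))
```

```text
(no output)
```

View pics/cA.png

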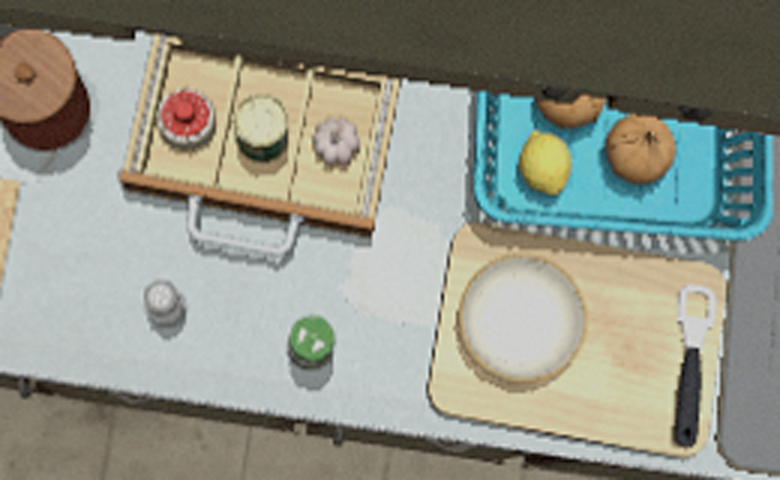

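Run:
```python
from h import *
np.set_printoptions(precision=4,suppress=True)
c=load('top0.png')
P=dict(salt=(161,298,.09),spice=(313,334,.106),tin=(262,113,.088),garlic=(338,138,.06),timer=(186,112,.07),hl=(192,243,.037),hr=(292,258,.037),hm=(242,251,.037),
trayL=(124,174,.052),trayR=(373,219,.052),dishc=(521,319,.058),dl=(458,319,.058),dr=(586,319,.058),bTL=(458,228,.022),bTR=(725,268,.022),bBR=(712,452,.022),bBL=(432,412,.022),o1=(698,287,.04),o2=(685,443,.04),cabL=(140,35,.4),cabR=(480,85,.4),basket=(480,225,.1))
for k,(a,b,z) in P.items(): print(k,px(c,220+a/3-.33,125+b/3-.33,z))
for uv in ((162,179),(226,183),(221,234),(157,231),(110,228)): print(px(c,*uv,.005))
print(px(c,230,150,.1),'canister')
```

```text
salt [0.5085 0.0665 0.09  ]
spice [ 0.493  -0.0899  0.106 ]
tin [ 0.7159 -0.0051  0.088 ]
garlic [ 0.7087 -0.0872  0.06  ]
timer [0.7105 0.0753 0.07  ]
hl [0.5786 0.0495 0.037 ]
hr [ 0.5782 -0.0574  0.037 ]
hm [ 0.5779 -0.0041  0.037 ]
trayL [0.6386 0.1313 0.052 ]
trayR [ 0.6291 -0.1356  0.052 ]
dishc [ 0.5457 -0.3007  0.058 ]
dl [ 0.5363 -0.2361  0.058 ]
dr [ 0.5555 -0.3678  0.058 ]
bTL [ 0.6395 -0.2286  0.022 ]
bTR [ 0.6384 -0.5203  0.022 ]
bBR [ 0.4408 -0.5229  0.022 ]
bBL [ 0.4408 -0.2253  0.022 ]
o1 [ 0.6097 -0.4871  0.04  ]
o2 [ 0.4446 -0.4879  0.04  ]
cabL [0.6741 0.0851 0.4   ]
cabR [ 0.6726 -0.1908  0.4   ]
basket [ 0.6283 -0.2418  0.1   ]
[0.6136 0.4687 0.005 ]
[0.6315 0.2529 0.005 ]
[0.463  0.2374 0.005 ]
[0.4406 0.4473 0.005 ]
[0.4257 0.607  0.005 ]
[0.717  0.2383 0.1   ] canister
```

View pics/cB.png

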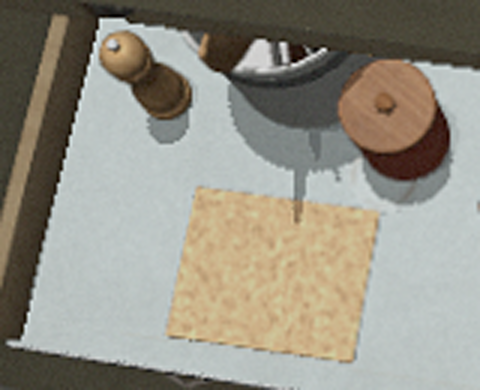

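Emit:
play_rows:
  targets:
    - {"jaw": 100,"xyz": [0.03,-0.04,0],"twist": 2.2}
    - {"jaw": 100,"xyz": [0.03,-0.04,0],"twist": 2.2}
    - {"jaw": 100,"xyz": [0.03,-0.04,0],"twist": 2.2}
    - {"jaw": 100,"xyz": [0.03,-0.04,0],"twist": 2.2}
    - {"jaw": 100,"xyz": [0.03,-0.04,0],"twist": 2.2}
    - {"jaw": 100,"xyz": [0.03,-0.04,0],"twist": 2.2}
    - {"jaw": 100,"xyz": [0.03,-0.04,0],"twist": 2.2}
    - {"jaw": 100,"xyz": [0.03,-0.04,0],"twist": 2.1}
  force: 30

```text
clock: 0.9
tool_pos: [0.4058, 0.2027, 0.2313]
eef_rot: [-0.001, 1.0, 0.0, 0.0]
contact_force: [-0.2, 0.8, 0.0]
finger_gap: 0.0852
grip_force: 0.0
```

Emit:
play_rows:
  targets:
    - {"jaw": 100,"xyz": [0.022,-0.03,0],"twist": 0}
    - {"jaw": 100,"xyz": [0.022,-0.03,0],"twist": 0}
    - {"jaw": 100,"xyz": [0.022,-0.03,0],"twist": 0}
    - {"jaw": 100,"xyz": [0.022,-0.03,0],"twist": 0}
    - {"jaw": 100,"xyz": [0.015,-0.018,0],"twist": 0}
    - {"jaw": 100,"xyz": [0,0,0],"twist": 0}
    - {"jaw": 100,"xyz": [0,0,0],"twist": 0}
    - {"jaw": 100,"xyz": [0,0,0],"twist": 0}

```text
clock: 1.7
tool_pos: [0.5076, 0.0673, 0.2312]
eef_rot: [-0.001, 1.0, 0.0, -0.0]
contact_force: [-0.0, 0.2, 0.1]
finger_gap: 0.0856
grip_force: 0.0
```

Run:
```python
from h import *
np.set_printoptions(precision=4,suppress=True)
c=snap('wrist','w0.png'); print({k:v for k,v in c.items() if k!='color'})
print([proj(c,p) for p in ((.5085,.0665,.09),(.493,-.09,.106),(.578,-.004,.037))], r.observe()['tool_pos'],r.observe()['eef_rot'],r.observe()['contact_force'])
```

```text
{'fov_y': 67.19645356039138, 'cx': 316.50005201659553, 'cy': 200.13016801660802, 'k1': -0.05654960307481084, 'xyz': array([0.4278, 0.0667, 0.3742]), 'attitude': array([-0.1098, -0.1104,  0.6988,  0.6982])}
[array([316.0157, 189.3506]), array([147.9475, 178.0906]), array([258.3433, 232.2038])] [0.5076 0.0674 0.2313] [-0.0008  1.      0.     -0.0001] [ 0.0814 -0.0698  0.0979]
```

View pics/w0.png

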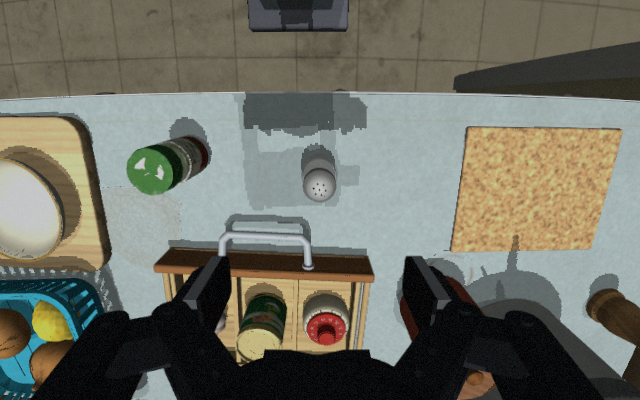

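Run:
```python
from h import *
np.set_printoptions(precision=4,suppress=True)
c=load('w0.png')
for k,(u,v,z) in dict(salt=(320,184,.09),spice=(152,170,.106),hm=(267,228,.037),hl=(309,237,.037),hr=(222,233,.037),tL=(374,257,.052),tR=(155,252,.052),matTR=(620,129,.005),matTL=(466,126,.005),matBL=(453,249,.005),matBR=(590,250,.005)).items(): print(k,px(c,u,v,z))
```

```text
salt [0.5031 0.0704 0.09  ]
spice [ 0.4853 -0.0848  0.106 ]
hm [0.5724 0.0069 0.037 ]
hl [0.5843 0.0579 0.037 ]
hr [ 0.5793 -0.0489  0.037 ]
tL [0.6037 0.1363 0.052 ]
tR [ 0.5983 -0.129   0.052 ]
matTR [0.451 0.456 0.005]
matTL [0.4523 0.2485 0.005 ]
matBL [0.6178 0.2555 0.005 ]
matBR [0.6225 0.4623 0.005 ]
```

Emit:
play_rows:
  targets:
    - {"jaw": 100,"xyz": [-0.002,0.001,-0.03],"twist": 0}
    - {"jaw": 100,"xyz": [0,0,-0.045],"twist": 0}
    - {"jaw": 100,"xyz": [0,0,-0.045],"twist": 0}
    - {"jaw": 100,"xyz": [0,0,-0.04],"twist": 0}
    - {"jaw": 100,"xyz": [0,0,-0.025],"twist": 0}
    - {"jaw": 100,"xyz": [0,0,-0.01],"twist": 0}
    - {"jaw": 100,"xyz": [0,0,0],"twist": 0}
    - {"jaw": 30,"xyz": [0,0,0],"twist": 0}

```text
clock: 2.55
tool_pos: [0.5067, 0.068, 0.0376]
eef_rot: [-0.001, 1.0, 0.0, 0.001]
contact_force: [0.2, 0.1, 0.1]
finger_gap: 0.0732
grip_force: 0.0
```

Emit:
play_rows:
  targets:
    - {"jaw": 30,"xyz": [0,0,0],"twist": 0}
    - {"jaw": 30,"xyz": [0,0,0],"twist": 0}
    - {"jaw": 30,"xyz": [0,0,0],"twist": 0}
    - {"jaw": 30,"xyz": [0,0,0],"twist": 0}
    - {"jaw": 30,"xyz": [0,0,0],"twist": 0}
    - {"jaw": 30,"xyz": [0,0,0],"twist": 0}
    - {"jaw": 30,"xyz": [0,0,0],"twist": 0}
    - {"jaw": 30,"xyz": [0,0,0],"twist": 0}

```text
clock: 3.35
tool_pos: [0.5068, 0.0675, 0.0375]
eef_rot: [-0.0, 1.0, -0.0, 0.001]
contact_force: [-0.0, -1.1, 6.9]
finger_gap: 0.0374
grip_force: 29.2
```

Run:
```python
from h import *
c=snap('wrist','w1.png')
im=c['color'][:,:,::-1]; cv2.imwrite('pics/w1c.png',cv2.resize(im[120:400,180:480],None,fx=2,fy=2))
```

```text
(no output)
```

View pics/w1c.png

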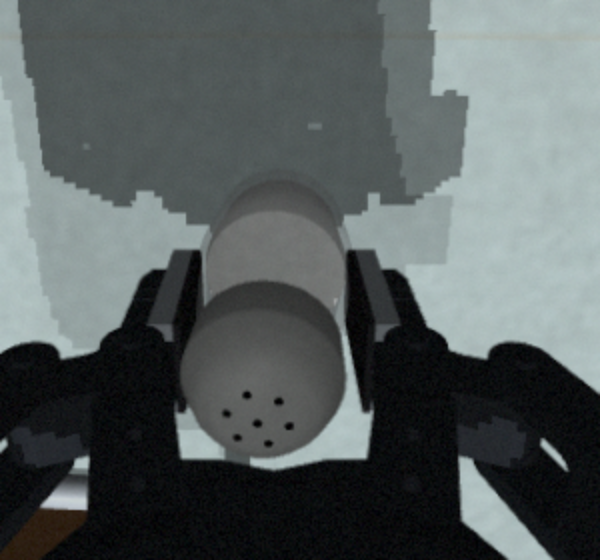

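Emit:
play_rows:
  targets:
    - {"jaw": 30,"xyz": [0,0,0.01],"twist": 0}
    - {"jaw": 30,"xyz": [0,0,0.02],"twist": 0}
    - {"jaw": 30,"xyz": [0,0,0.03],"twist": 0}
    - {"jaw": 30,"xyz": [0,0,0.02],"twist": 0}
    - {"jaw": 30,"xyz": [0,0,0],"twist": 0}
    - {"jaw": 30,"xyz": [0,0,0],"twist": 0}
    - {"jaw": 30,"xyz": [0,0,0],"twist": 0}
    - {"jaw": 30,"xyz": [0,0,0],"twist": 0}

```text
clock: 4.2
tool_pos: [0.5056, 0.0676, 0.1153]
eef_rot: [-0.0, 1.0, -0.0, -0.001]
contact_force: [1.0, -1.0, -0.5]
finger_gap: 0.0376
grip_force: 29.9
```

Run:
```python
from h import *
c=snap('wrist','w2.png')
im=c['color'][:,:,::-1]; cv2.imwrite('pics/w2c.png',cv2.resize(im[120:400,180:480],None,fx=2,fy=2))
```

```text
(no output)
```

View pics/w2c.png

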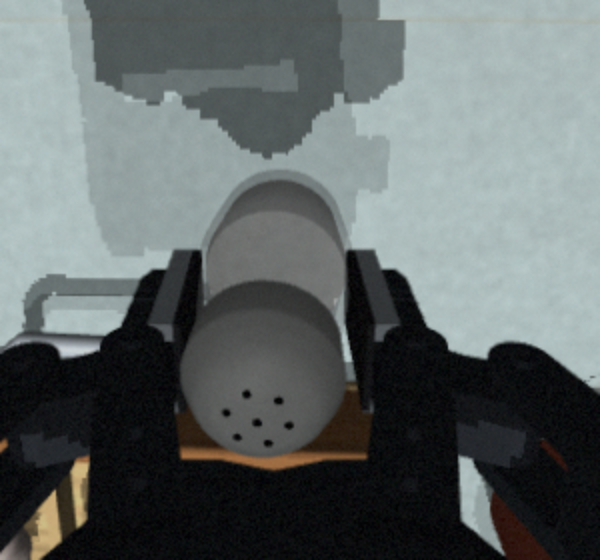

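Emit:
play_rows:
  targets:
    - {"jaw": 30,"xyz": [0.005,0.03,0],"twist": 0}
    - {"jaw": 30,"xyz": [0.005,0.045,0],"twist": 0}
    - {"jaw": 30,"xyz": [0.005,0.048,0],"twist": 0}
    - {"jaw": 30,"xyz": [0.005,0.048,0],"twist": 0}
    - {"jaw": 30,"xyz": [0.005,0.048,0],"twist": 0}
    - {"jaw": 30,"xyz": [0.005,0.048,0],"twist": 0}
    - {"jaw": 30,"xyz": [0.005,0.045,0],"twist": 0}
    - {"jaw": 30,"xyz": [0,0.03,0],"twist": 0}

```text
clock: 5.05
tool_pos: [0.5405, 0.4123, 0.1152]
eef_rot: [-0.001, 1.0, -0.0, -0.0]
contact_force: [-0.4, -1.0, -1.8]
finger_gap: 0.0375
grip_force: 30.0
```

Emit:
play_rows:
  targets:
    - {"jaw": 30,"xyz": [0,0,-0.01],"twist": 0}
    - {"jaw": 30,"xyz": [0,0,-0.02],"twist": 0}
    - {"jaw": 30,"xyz": [0,0,-0.02],"twist": 0}
    - {"jaw": 30,"xyz": [0,0,-0.012],"twist": 0}
    - {"jaw": 30,"xyz": [0,0,-0.006],"twist": 0}
    - {"jaw": 30,"xyz": [0,0,-0.003],"twist": 0}
    - {"jaw": 30,"xyz": [0,0,0],"twist": 0}
    - {"jaw": 30,"xyz": [0,0,0],"twist": 0}

```text
clock: 5.85
tool_pos: [0.5414, 0.4098, 0.0461]
eef_rot: [-0.0, 1.0, 0.0, 0.001]
contact_force: [-0.3, -0.8, -0.1]
finger_gap: 0.0376
grip_force: 30.0
```

Emit:
play_rows:
  targets:
    - {"jaw": 30,"xyz": [0,0,-0.002],"twist": 0}
    - {"jaw": 30,"xyz": [0,0,-0.001],"twist": 0}
    - {"jaw": 30,"xyz": [0,0,0],"twist": 0}
    - {"jaw": 100,"xyz": [0,0,0],"twist": 0}
    - {"jaw": 100,"xyz": [0,0,0],"twist": 0}
    - {"jaw": 100,"xyz": [0,0,0],"twist": 0}
    - {"jaw": 100,"xyz": [0,0,0],"twist": 0}
    - {"jaw": 100,"xyz": [0,0,0],"twist": 0}

```text
clock: 6.65
tool_pos: [0.541, 0.4096, 0.0423]
eef_rot: [-0.0, 1.0, -0.0, -0.0]
contact_force: [0.1, -0.1, 0.5]
finger_gap: 0.0852
grip_force: 0.0
```

Emit:
play_rows:
  targets:
    - {"jaw": 100,"xyz": [0,0,0.02],"twist": 0}
    - {"jaw": 100,"xyz": [0,0,0.04],"twist": 0}
    - {"jaw": 100,"xyz": [0,0,0.045],"twist": 0}
    - {"jaw": 100,"xyz": [0,0,0.04],"twist": 0}
    - {"jaw": 100,"xyz": [-0.006,-0.048,0],"twist": 0}
    - {"jaw": 100,"xyz": [-0.006,-0.048,0],"twist": 0}
    - {"jaw": 100,"xyz": [-0.006,-0.048,0],"twist": 0}
    - {"jaw": 100,"xyz": [-0.006,-0.048,0],"twist": 0}

```text
clock: 7.45
tool_pos: [0.5164, 0.2159, 0.1874]
eef_rot: [-0.0, 1.0, 0.0, 0.0]
contact_force: [2.0, -0.5, 0.5]
finger_gap: 0.0854
grip_force: 0.0
```

Run:
```python
from h import *
c=snap('top','t1.png')
print(r.observe()['tool_pos'])
im=c['color'][:,:,::-1]; cv2.imwrite('pics/t1c.png',cv2.resize(im[130:280,140:380],None,fx=3,fy=3,interpolation=cv2.INTER_CUBIC))
```

```text
[0.51606395 0.21047481 0.18739222]
```

View pics/t1c.png

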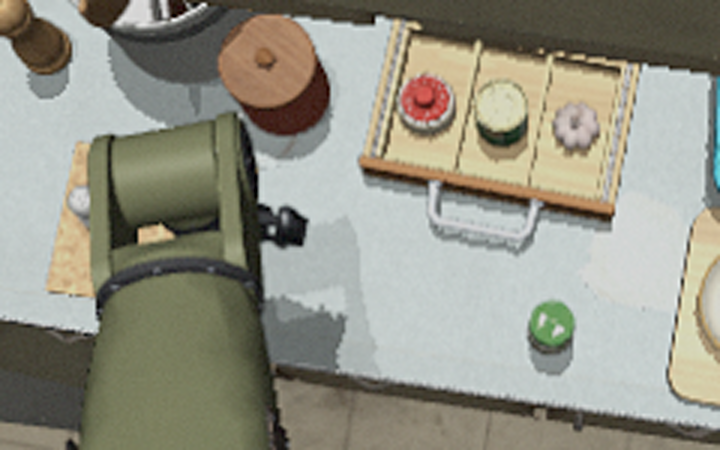

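Emit:
play_rows:
  targets:
    - {"jaw": 100,"xyz": [-0.004,-0.045,0],"twist": 0}
    - {"jaw": 100,"xyz": [-0.004,-0.045,0],"twist": 0}
    - {"jaw": 100,"xyz": [-0.004,-0.045,0],"twist": 0}
    - {"jaw": 100,"xyz": [-0.004,-0.045,0],"twist": 0}
    - {"jaw": 100,"xyz": [-0.004,-0.045,0],"twist": 0}
    - {"jaw": 100,"xyz": [-0.004,-0.045,0],"twist": 0}
    - {"jaw": 100,"xyz": [-0.003,-0.027,0],"twist": 0}
    - {"jaw": 100,"xyz": [0,0,0],"twist": 0}

```text
clock: 8.3
tool_pos: [0.4897, -0.0821, 0.1874]
eef_rot: [0.001, 1.0, -0.0, 0.0]
contact_force: [-0.1, -0.1, 0.5]
finger_gap: 0.0856
grip_force: 0.0
```

Run:
```python
from h import *
np.set_printoptions(precision=4,suppress=True)
o=r.observe();print(o['tool_pos'])
c=snap('wrist','w3.png')
print(proj(c,(.489,-.087,.106)),proj(c,(.489,-.087,.106)+np.array([0.01,0,0])))
im=c['color'];h=cv2.cvtColor(im,cv2.COLOR_RGB2HSV)
m=((h[:,:,0]>45)&(h[:,:,0]<75)&(h[:,:,1]>110)).astype(np.uint8);m[:, :200]=0;m[230:]=0
n,l,s,ce=cv2.connectedComponentsWithStats(m);print([(s[i],ce[i]) for i in range(1,n) if s[i][4]>60])
cv2.imwrite('pics/w3c.png',cv2.resize(im[60:360,170:470,::-1],None,fx=1.8,fy=1.8))
```

```text
[ 0.4897 -0.0821  0.1874]
[310.8245 207.995 ] [310.9381 219.7767]
[(array([ 282,  172,   55,   58, 1998], dtype=int32), array([309.3804, 200.9535]))]
```

View pics/w3c.png

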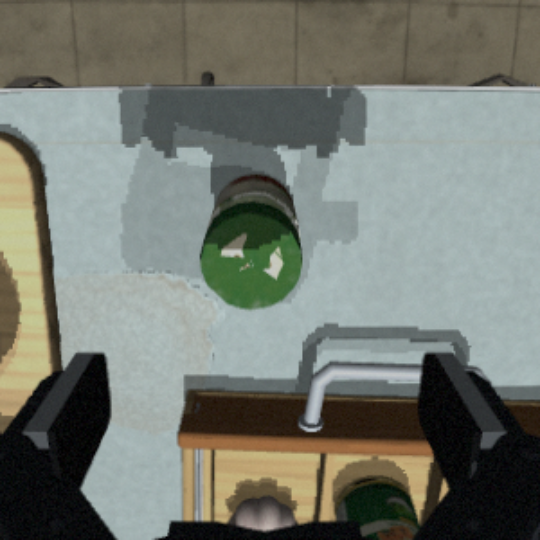

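Emit:
play_rows:
  targets:
    - {"jaw": 100,"xyz": [-0.003,-0.006,-0.02],"twist": 0}
    - {"jaw": 100,"xyz": [0,0,-0.04],"twist": 0}
    - {"jaw": 100,"xyz": [0,0,-0.04],"twist": 0}
    - {"jaw": 100,"xyz": [0,0,-0.03],"twist": 0}
    - {"jaw": 100,"xyz": [0,0,-0.011],"twist": 0}
    - {"jaw": 100,"xyz": [0,0,0],"twist": 0}
    - {"jaw": 30,"xyz": [0,0,0],"twist": 0}
    - {"jaw": 30,"xyz": [0,0,0],"twist": 0}

```text
clock: 9.15
tool_pos: [0.488, -0.0854, 0.0479]
eef_rot: [-0.0, 1.0, -0.0, 0.001]
contact_force: [0.6, 0.4, 0.4]
finger_gap: 0.0591
grip_force: 0.0
```

Emit:
play_rows:
  targets:
    - {"jaw": 30,"xyz": [0,0,0],"twist": 0}
    - {"jaw": 30,"xyz": [0,0,0],"twist": 0}
    - {"jaw": 30,"xyz": [0,0,0],"twist": 0}
    - {"jaw": 30,"xyz": [0,0,0],"twist": 0}
    - {"jaw": 30,"xyz": [0,0,0],"twist": 0}
    - {"jaw": 30,"xyz": [0,0,0],"twist": 0}
    - {"jaw": 30,"xyz": [0,0,0],"twist": 0}
    - {"jaw": 30,"xyz": [0,0,0],"twist": 0}

```text
clock: 9.95
tool_pos: [0.4879, -0.0855, 0.0477]
eef_rot: [-0.0, 1.0, -0.0, 0.001]
contact_force: [-0.2, 0.9, 7.7]
finger_gap: 0.0455
grip_force: 28.5
```

Emit:
play_rows:
  targets:
    - {"jaw": 30,"xyz": [0,0,0.015],"twist": 0}
    - {"jaw": 30,"xyz": [0,0,0.03],"twist": 0}
    - {"jaw": 30,"xyz": [0,0,0.03],"twist": 0}
    - {"jaw": 30,"xyz": [0.003,0.03,0],"twist": 0}
    - {"jaw": 30,"xyz": [0.005,0.045,0],"twist": 0}
    - {"jaw": 30,"xyz": [0.005,0.045,0],"twist": 0}
    - {"jaw": 30,"xyz": [0.005,0.045,0],"twist": 0}
    - {"jaw": 30,"xyz": [0.005,0.045,0],"twist": 0}

```text
clock: 10.75
tool_pos: [0.51, 0.1265, 0.122]
eef_rot: [-0.0, 1.0, 0.0, 0.001]
contact_force: [0.9, -0.6, -0.9]
finger_gap: 0.0454
grip_force: 30.1
```

Emit:
play_rows:
  targets:
    - {"jaw": 30,"xyz": [0.005,0.045,0],"twist": 0}
    - {"jaw": 30,"xyz": [0.005,0.045,0],"twist": 0}
    - {"jaw": 30,"xyz": [0.005,0.045,0],"twist": 0}
    - {"jaw": 30,"xyz": [0.004,0.038,0],"twist": 0}
    - {"jaw": 30,"xyz": [0,0.003,-0.01],"twist": 0}
    - {"jaw": 30,"xyz": [0,0,-0.025],"twist": 0}
    - {"jaw": 30,"xyz": [0,0,-0.02],"twist": 0}
    - {"jaw": 30,"xyz": [0,0,-0.008],"twist": 0}

```text
clock: 11.55
tool_pos: [0.5283, 0.2999, 0.0566]
eef_rot: [-0.0, 1.0, -0.001, -0.001]
contact_force: [-0.0, 0.3, -1.9]
finger_gap: 0.0452
grip_force: 30.1
```

Emit:
play_rows:
  targets:
    - {"jaw": 30,"xyz": [0,0,-0.003],"twist": 0}
    - {"jaw": 30,"xyz": [0,0,-0.003],"twist": 0}
    - {"jaw": 30,"xyz": [0,0,-0.002],"twist": 0}
    - {"jaw": 30,"xyz": [0,0,0],"twist": 0}
    - {"jaw": 30,"xyz": [0,0,0],"twist": 0}
    - {"jaw": 30,"xyz": [0,0,0],"twist": 0}
    - {"jaw": 30,"xyz": [0,0,0],"twist": 0}
    - {"jaw": 30,"xyz": [0,0,0],"twist": 0}

```text
clock: 12.35
tool_pos: [0.5302, 0.3007, 0.0528]
eef_rot: [-0.0, 1.0, 0.0, 0.002]
contact_force: [-2.9, -3.8, 11.7]
finger_gap: 0.0452
grip_force: 31.1
```

Emit:
play_rows:
  targets:
    - {"jaw": 100,"xyz": [0,0,0],"twist": 0}
    - {"jaw": 100,"xyz": [0,0,0],"twist": 0}
    - {"jaw": 100,"xyz": [0,0,0],"twist": 0}
    - {"jaw": 100,"xyz": [0,0,0],"twist": 0}
    - {"jaw": 100,"xyz": [0,0,0],"twist": 0}
    - {"jaw": 100,"xyz": [0,0,0.03],"twist": 0}
    - {"jaw": 100,"xyz": [0,0,0.045],"twist": 0}
    - {"jaw": 100,"xyz": [0,0,0.045],"twist": 0}

```text
clock: 13.15
tool_pos: [0.5287, 0.3005, 0.1714]
eef_rot: [-0.0, 1.0, -0.0, -0.001]
contact_force: [0.5, 1.0, 0.3]
finger_gap: 0.0851
grip_force: 0.0
```

Emit:
play_rows:
  targets:
    - {"jaw": 100,"xyz": [0,0,0.03],"twist": 0}
    - {"jaw": 60,"xyz": [0.003,-0.03,0],"twist": -8}
    - {"jaw": 40,"xyz": [0.003,-0.03,0],"twist": -8}
    - {"jaw": 30,"xyz": [0.003,-0.03,0],"twist": -8}
    - {"jaw": 30,"xyz": [0.003,-0.03,0],"twist": -8}
    - {"jaw": 30,"xyz": [0.003,-0.03,0],"twist": -8}
    - {"jaw": 30,"xyz": [0.003,-0.03,0],"twist": -8}
    - {"jaw": 30,"xyz": [0.003,-0.03,0],"twist": -8}

```text
clock: 13.95
tool_pos: [0.55, 0.0894, 0.2003]
eef_rot: [0.472, 0.882, 0.0, 0.0]
contact_force: [1.0, 0.4, -0.0]
finger_gap: 0.0258
grip_force: 0.0
```

Emit:
play_rows:
  targets:
    - {"jaw": 30,"xyz": [0.005,-0.03,0],"twist": -8}
    - {"jaw": 30,"xyz": [0.005,-0.03,0],"twist": -8}
    - {"jaw": 30,"xyz": [0.005,-0.03,0],"twist": -8}
    - {"jaw": 30,"xyz": [0,0,-0.02],"twist": -8}
    - {"jaw": 30,"xyz": [0,0,0],"twist": -2}
    - {"jaw": 30,"xyz": [0,0,0],"twist": 0}
    - {"jaw": 30,"xyz": [0,0,0],"twist": 0}
    - {"jaw": 30,"xyz": [0,0,0],"twist": 0}

```text
clock: 14.75
tool_pos: [0.5652, 0.0008, 0.1807]
eef_rot: [0.706, 0.708, 0.0, 0.0]
contact_force: [-0.2, -0.1, 0.0]
finger_gap: 0.0255
grip_force: 0.0
```

Run:
```python
from h import *
np.set_printoptions(precision=4,suppress=True)
o=r.observe();print(o['tool_pos'],o['eef_rot'],o['finger_gap'])
c=snap('wrist','w4.png'); print(c['xyz'],_rot(c) if 0 else '', proj(c,(.575,.001,.037)))
t=snap('top','t2.png')
im=np.vstack([cv2.resize(c['color'],(560,350)),cv2.resize(t['color'][140:250,150:400],(560,246))])
cv2.imwrite('pics/v4.png',im[:,:,::-1])
```

```text
[0.5652 0.0008 0.1807] [0.7064 0.7078 0.0002 0.0003] 0.025479327197163466
[0.5642 0.0795 0.3236]  [327.3084 186.3305]
```

View pics/v4.png

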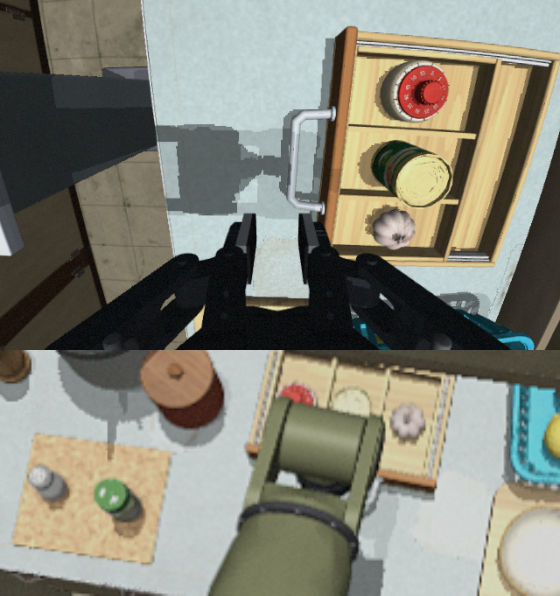

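Emit:
play_rows:
  targets:
    - {"jaw": 30,"xyz": [0.016,0,-0.01],"twist": 0}
    - {"jaw": 30,"xyz": [0,0,-0.035],"twist": 0}
    - {"jaw": 30,"xyz": [0,0,-0.035],"twist": 0}
    - {"jaw": 30,"xyz": [0,0,-0.03],"twist": 0}
    - {"jaw": 30,"xyz": [0,0,-0.02],"twist": 0}
    - {"jaw": 30,"xyz": [0,0,-0.012],"twist": 0}
    - {"jaw": 30,"xyz": [0,0,-0.01],"twist": 0}
    - {"jaw": 30,"xyz": [0,0,-0.006],"twist": 0}

```text
clock: 15.65
tool_pos: [0.5813, 0.0007, 0.0221]
eef_rot: [0.707, 0.707, 0.0, 0.0]
contact_force: [-0.1, 0.3, 0.0]
finger_gap: 0.0258
grip_force: 0.0
```

Emit:
play_rows:
  targets:
    - {"jaw": 30,"xyz": [0,0,0],"twist": 0}
    - {"jaw": 0,"xyz": [0,0,0],"twist": 0}
    - {"jaw": 0,"xyz": [0,0,0],"twist": 0}
    - {"jaw": 0,"xyz": [0,0,0],"twist": 0}
    - {"jaw": 0,"xyz": [0,0,0],"twist": 0}
    - {"jaw": 0,"xyz": [0,0,0],"twist": 0}
    - {"jaw": 0,"xyz": [0,0,0],"twist": 0}
    - {"jaw": 0,"xyz": [0,0,0],"twist": 0}

```text
clock: 16.45
tool_pos: [0.5816, 0.0006, 0.0231]
eef_rot: [0.707, 0.707, 0.001, 0.001]
contact_force: [-0.2, -0.4, 6.0]
finger_gap: 0.009
grip_force: 29.6
```

Emit:
play_rows:
  targets:
    - {"jaw": 0,"xyz": [-0.01,0,0],"twist": 0}
    - {"jaw": 0,"xyz": [-0.02,0.001,0],"twist": 0}
    - {"jaw": 0,"xyz": [-0.025,0.001,0],"twist": 0}
    - {"jaw": 0,"xyz": [-0.025,0,0],"twist": 0}
    - {"jaw": 0,"xyz": [-0.025,0.001,0],"twist": 0}
    - {"jaw": 0,"xyz": [-0.02,0.001,0],"twist": 0}
    - {"jaw": 0,"xyz": [-0.012,0,0],"twist": 0}
    - {"jaw": 0,"xyz": [-0.006,0,0],"twist": 0}

```text
clock: 17.25
tool_pos: [0.438, 0.0069, 0.0231]
eef_rot: [0.707, 0.707, 0.002, -0.0]
contact_force: [23.6, 31.7, -0.0]
finger_gap: 0.0088
grip_force: 30.5
```

Emit:
play_rows:
  targets:
    - {"jaw": 0,"xyz": [-0.002,0,0],"twist": 0}
    - {"jaw": 0,"xyz": [0,0,0],"twist": 0}
    - {"jaw": 0,"xyz": [0,0,0],"twist": 0}
    - {"jaw": 30,"xyz": [0,0,0],"twist": 0}
    - {"jaw": 30,"xyz": [0,0,0],"twist": 0}
    - {"jaw": 30,"xyz": [0,0,0],"twist": 0}
    - {"jaw": 30,"xyz": [0,0,0.01],"twist": 0}
    - {"jaw": 30,"xyz": [0,0,0.02],"twist": 0}

```text
clock: 18.05
tool_pos: [0.4352, 0.0045, 0.0522]
eef_rot: [0.707, 0.707, -0.001, -0.001]
contact_force: [0.2, -0.3, 0.8]
finger_gap: 0.0254
grip_force: 0.0
```

Emit:
play_rows:
  targets:
    - {"jaw": 50,"xyz": [0,0,0.04],"twist": 0}
    - {"jaw": 100,"xyz": [0,0,0.045],"twist": 0}
    - {"jaw": 100,"xyz": [0,0,0.045],"twist": 0}
    - {"jaw": 100,"xyz": [0.035,0,0.02],"twist": 0}
    - {"jaw": 100,"xyz": [0.04,-0.001,0],"twist": 0}
    - {"jaw": 100,"xyz": [0.04,-0.002,0],"twist": 0}
    - {"jaw": 100,"xyz": [0.02,-0.001,0],"twist": 0}
    - {"jaw": 100,"xyz": [0,0,0],"twist": 0}

```text
clock: 18.85
tool_pos: [0.5723, 0.0004, 0.2022]
eef_rot: [0.707, 0.707, -0.0, -0.0]
contact_force: [-0.6, 1.0, 0.1]
finger_gap: 0.0857
grip_force: 0.0
```

Run:
```python
from h import *
np.set_printoptions(precision=4,suppress=True)
o=r.observe();print(o['tool_pos'],o['eef_rot'],o['finger_gap'])
c=snap('wrist','w5.png'); print(c['xyz'],proj(c,(.571,.001,.088)),proj(c,(.564,-.081,.06)))
t=snap('top','t3.png')
im=np.vstack([cv2.resize(c['color'],(560,350)),cv2.resize(t['color'][140:250,210:460],(560,246))])
cv2.imwrite('pics/v5.png',im[:,:,::-1])
```

```text
[0.5723 0.0004 0.2022] [ 0.707   0.7072 -0.0002 -0.0001] 0.08569491527165464
[0.5715 0.079  0.3451] [316.1886 194.5409] [309.7006 260.4704]
```

View pics/v5.png

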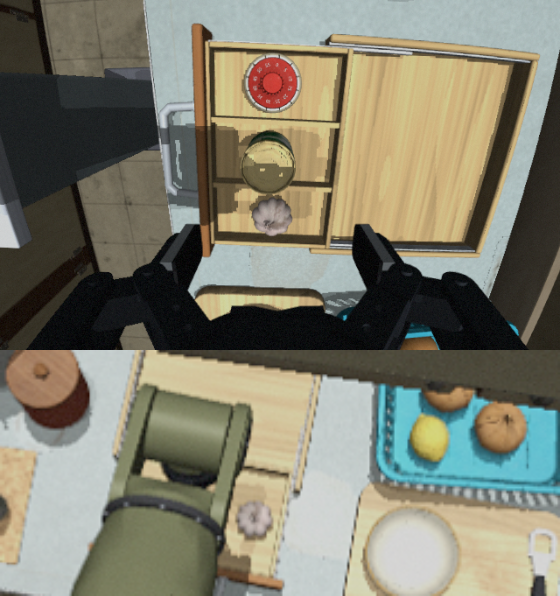

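Run:
```python
from h import *
np.set_printoptions(precision=4,suppress=True)
c=load('w5.png');t=load('t3.png');s=640/560
print('tin',px(c,269*s,170*s,.088)); print('garlic w',[px(c,271*s,216*s,z) for z in(.042,.06)]); print('garlic t',px(t,323.4,216,.055))
print('walls',px(c,275*s,121*s,.042),px(c,275*s,186*s,.042),px(c,270*s,243*s,.042),'front',px(c,210*s,150*s,.052),'partition',px(c,348*s,80*s,.042),px(c,328*s,230*s,.042))
```

```text
tin [0.5632 0.0012 0.088 ]
garlic w [array([ 0.5637, -0.074 ,  0.042 ]), array([ 0.5641, -0.0649,  0.06  ])]
garlic t [ 0.5612 -0.0797  0.055 ]
walls [0.569  0.0455 0.042 ] [ 0.5689 -0.0332  0.042 ] [ 0.562  -0.1137  0.042 ] front [0.495  0.0142 0.052 ] partition [0.649  0.0903 0.042 ] [ 0.6378 -0.0943  0.042 ]
```

Emit:
play_rows:
  targets:
    - {"jaw": 100,"xyz": [-0.008,0.001,-0.02],"twist": 0}
    - {"jaw": 100,"xyz": [0,0,-0.045],"twist": 0}
    - {"jaw": 100,"xyz": [0,0,-0.045],"twist": 0}
    - {"jaw": 100,"xyz": [0,0,-0.03],"twist": 0}
    - {"jaw": 100,"xyz": [0,0,-0.015],"twist": 0}
    - {"jaw": 100,"xyz": [0,0,-0.006],"twist": 0}
    - {"jaw": 100,"xyz": [0,0,0],"twist": 0}
    - {"jaw": 40,"xyz": [0,0,0],"twist": 0}

```text
clock: 19.75
tool_pos: [0.5638, 0.0016, 0.043]
eef_rot: [0.707, 0.707, 0.001, 0.001]
contact_force: [-0.7, -0.2, -0.7]
finger_gap: 0.0733
grip_force: 0.0
```

Emit:
play_rows:
  targets:
    - {"jaw": 40,"xyz": [0,0,0],"twist": 0}
    - {"jaw": 40,"xyz": [0,0,0],"twist": 0}
    - {"jaw": 40,"xyz": [0,0,0],"twist": 0}
    - {"jaw": 40,"xyz": [0,0,0],"twist": 0}
    - {"jaw": 40,"xyz": [0,0,0],"twist": 0}
    - {"jaw": 40,"xyz": [0,0,0],"twist": 0}
    - {"jaw": 40,"xyz": [0,0,0],"twist": 0}
    - {"jaw": 40,"xyz": [0,0,0],"twist": 0}

```text
clock: 20.55
tool_pos: [0.5638, 0.0016, 0.0428]
eef_rot: [0.707, 0.707, 0.001, 0.001]
contact_force: [-2.1, 0.2, 6.1]
finger_gap: 0.0568
grip_force: 31.0
```

Emit:
play_rows:
  targets:
    - {"jaw": 40,"xyz": [0,0,0.015],"twist": 0}
    - {"jaw": 40,"xyz": [0,0,0.035],"twist": 0}
    - {"jaw": 40,"xyz": [0,0,0.035],"twist": 0}
    - {"jaw": 40,"xyz": [0,0,0.02],"twist": 0}
    - {"jaw": 40,"xyz": [-0.004,-0.03,0],"twist": 0}
    - {"jaw": 40,"xyz": [-0.004,-0.045,0],"twist": 0}
    - {"jaw": 40,"xyz": [-0.004,-0.045,0],"twist": 0}
    - {"jaw": 40,"xyz": [-0.004,-0.045,0],"twist": 0}

```text
clock: 21.35
tool_pos: [0.5467, -0.1649, 0.1478]
eef_rot: [0.707, 0.708, 0.0, 0.001]
contact_force: [0.8, -0.2, -1.3]
finger_gap: 0.0567
grip_force: 32.8
```

Emit:
play_rows:
  targets:
    - {"jaw": 40,"xyz": [-0.004,-0.045,0],"twist": 0}
    - {"jaw": 40,"xyz": [-0.004,-0.045,0],"twist": 0}
    - {"jaw": 40,"xyz": [-0.004,-0.045,0],"twist": 0}
    - {"jaw": 40,"xyz": [-0.003,-0.045,0],"twist": 0}
    - {"jaw": 40,"xyz": [-0.003,-0.045,0],"twist": 0}
    - {"jaw": 40,"xyz": [0,-0.03,0],"twist": 0}
    - {"jaw": 40,"xyz": [0,0,0],"twist": 0}
    - {"jaw": 40,"xyz": [0,0,0],"twist": 0}

```text
clock: 22.15
tool_pos: [0.5288, -0.4185, 0.1469]
eef_rot: [0.707, 0.707, 0.0, 0.0]
contact_force: [-0.9, 0.6, -2.1]
finger_gap: 0.0567
grip_force: 32.9
```

Run:
```python
from h import *
np.set_printoptions(precision=4,suppress=True)
o=r.observe();print(o['tool_pos'],o['finger_gap'],o['grip_force'])
c=snap('wrist','w6.png'); t=snap('top','t4.png')
im=np.vstack([cv2.resize(c['color'],(560,350)),cv2.resize(t['color'][150:260,330:480],(336,246)) if 0 else cv2.resize(t['color'][150:270,220:493],(560,246))])
cv2.imwrite('pics/v6.png',im[:,:,::-1])
```

```text
[ 0.5288 -0.4185  0.1469] 0.056724320370071836 32.873228788375854
```

View pics/v6.png

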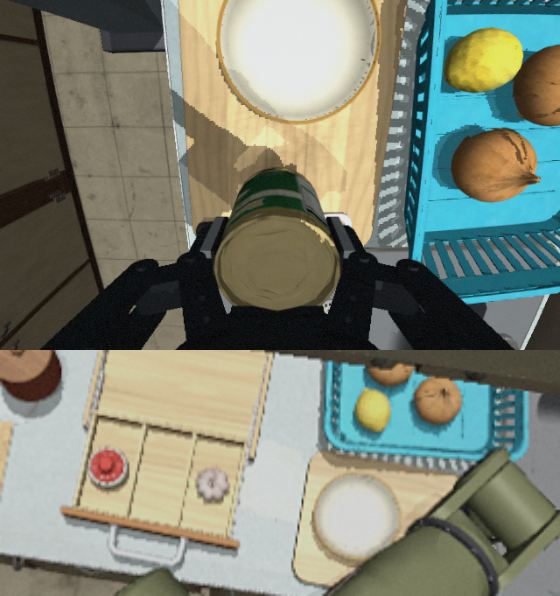

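Run:
```python
from h import *
np.set_printoptions(precision=4,suppress=True)
c=load('w6.png');t=load('t4.png');s=640/560
print('dish near',px(c,297*s,122*s,.058),px(c,217*s,37*s,.058),px(c,379*s,40*s,.058))
k=273/560
print('dish top L/R',px(t,220+313*k,150+(513-350)*k,.058),px(t,220+401*k,150+(522-350)*k,.058),'basket',px(c,412*s,200*s,.1))
```

```text
dish near [ 0.5454 -0.3663  0.058 ] [ 0.4797 -0.2982  0.058 ] [ 0.6106 -0.2999  0.058 ]
dish top L/R [ 0.5412 -0.2363  0.058 ] [ 0.5469 -0.3702  0.058 ] basket [ 0.6352 -0.4222  0.1   ]
```

Emit:
play_rows:
  targets:
    - {"jaw": 40,"xyz": [0,0,-0.015],"twist": 0}
    - {"jaw": 40,"xyz": [0,0,-0.03],"twist": 0}
    - {"jaw": 40,"xyz": [0,0,-0.025],"twist": 0}
    - {"jaw": 40,"xyz": [0,0,-0.015],"twist": 0}
    - {"jaw": 40,"xyz": [0,0,-0.006],"twist": 0}
    - {"jaw": 40,"xyz": [0,0,-0.003],"twist": 0}
    - {"jaw": 40,"xyz": [0,0,-0.002],"twist": 0}
    - {"jaw": 40,"xyz": [0,0,0],"twist": 0}

```text
clock: 23.05
tool_pos: [0.5293, -0.4186, 0.051]
eef_rot: [0.707, 0.707, 0.0, 0.001]
contact_force: [-0.4, -0.6, -2.2]
finger_gap: 0.0565
grip_force: 32.9
```

Emit:
play_rows:
  targets:
    - {"jaw": 40,"xyz": [0,0,-0.002],"twist": 0}
    - {"jaw": 40,"xyz": [0,0,-0.001],"twist": 0}
    - {"jaw": 40,"xyz": [0,0,0],"twist": 0}
    - {"jaw": 40,"xyz": [0,0,0],"twist": 0}
    - {"jaw": 40,"xyz": [0,0,0],"twist": 0}
    - {"jaw": 40,"xyz": [0,0,0],"twist": 0}
    - {"jaw": 40,"xyz": [0,0,0],"twist": 0}
    - {"jaw": 40,"xyz": [0,0,0],"twist": 0}

```text
clock: 23.85
tool_pos: [0.5294, -0.4187, 0.0488]
eef_rot: [0.707, 0.707, 0.0, 0.001]
contact_force: [-3.1, 2.9, 7.8]
finger_gap: 0.0564
grip_force: 33.8
```

Emit:
play_rows:
  targets:
    - {"jaw": 100,"xyz": [0,0,0],"twist": 0}
    - {"jaw": 100,"xyz": [0,0,0],"twist": 0}
    - {"jaw": 100,"xyz": [0,0,0],"twist": 0}
    - {"jaw": 100,"xyz": [0,0,0],"twist": 0}
    - {"jaw": 100,"xyz": [0,0,0.02],"twist": 0}
    - {"jaw": 100,"xyz": [0,0,0.04],"twist": 0}
    - {"jaw": 100,"xyz": [0,0,0.045],"twist": 0}
    - {"jaw": 100,"xyz": [0,0,0.03],"twist": 0}

```text
clock: 24.65
tool_pos: [0.5294, -0.4187, 0.1857]
eef_rot: [0.707, 0.707, 0.0, 0.002]
contact_force: [-0.2, 0.1, 0.3]
finger_gap: 0.0855
grip_force: 0.0
```

Emit:
play_rows:
  targets:
    - {"jaw": 100,"xyz": [0.005,0.045,0],"twist": 0}
    - {"jaw": 100,"xyz": [0.005,0.045,0],"twist": 0}
    - {"jaw": 100,"xyz": [0.005,0.045,0],"twist": 0}
    - {"jaw": 100,"xyz": [0.005,0.045,0],"twist": 0}
    - {"jaw": 100,"xyz": [0.005,0.045,0],"twist": 0}
    - {"jaw": 100,"xyz": [0.005,0.045,0],"twist": 0}
    - {"jaw": 100,"xyz": [0.004,0.045,0],"twist": 0}
    - {"jaw": 100,"xyz": [0,0.028,0],"twist": 0}

```text
clock: 25.45
tool_pos: [0.5631, -0.0725, 0.1824]
eef_rot: [0.706, 0.708, 0.0, 0.0]
contact_force: [0.8, 0.3, 0.6]
finger_gap: 0.0855
grip_force: 0.0
```

Emit:
play_rows:
  targets:
    - {"jaw": 100,"xyz": [0,-0.001,-0.025],"twist": 0}
    - {"jaw": 100,"xyz": [0,0,-0.045],"twist": 0}
    - {"jaw": 100,"xyz": [0,0,-0.04],"twist": 0}
    - {"jaw": 100,"xyz": [0,0,-0.025],"twist": 0}
    - {"jaw": 100,"xyz": [0,0,-0.015],"twist": 0}
    - {"jaw": 100,"xyz": [0,0,-0.006],"twist": 0}
    - {"jaw": 100,"xyz": [0,0,0],"twist": 0}
    - {"jaw": 30,"xyz": [0,0,0],"twist": 0}

```text
clock: 26.25
tool_pos: [0.5638, -0.0765, 0.0276]
eef_rot: [0.707, 0.707, 0.001, 0.001]
contact_force: [-0.2, 0.7, 0.1]
finger_gap: 0.0733
grip_force: 0.0
```

Emit:
play_rows:
  targets:
    - {"jaw": 30,"xyz": [0,0,0],"twist": 0}
    - {"jaw": 30,"xyz": [0,0,0],"twist": 0}
    - {"jaw": 30,"xyz": [0,0,0],"twist": 0}
    - {"jaw": 30,"xyz": [0,0,0],"twist": 0}
    - {"jaw": 30,"xyz": [0,0,0],"twist": 0}
    - {"jaw": 30,"xyz": [0,0,0],"twist": 0}
    - {"jaw": 30,"xyz": [0,0,0],"twist": 0}
    - {"jaw": 30,"xyz": [0,0,0],"twist": 0}

```text
clock: 27.05
tool_pos: [0.5639, -0.0765, 0.0278]
eef_rot: [0.707, 0.707, 0.001, 0.001]
contact_force: [-0.8, -0.0, 7.8]
finger_gap: 0.0488
grip_force: 30.3
```

Emit:
play_rows:
  targets:
    - {"jaw": 30,"xyz": [0,0,0.015],"twist": 0}
    - {"jaw": 30,"xyz": [0,0,0.035],"twist": 0}
    - {"jaw": 30,"xyz": [0,0,0.035],"twist": 0}
    - {"jaw": 30,"xyz": [-0.003,-0.03,0.01],"twist": 0}
    - {"jaw": 30,"xyz": [-0.004,-0.045,0],"twist": 0}
    - {"jaw": 30,"xyz": [-0.004,-0.045,0],"twist": 0}
    - {"jaw": 30,"xyz": [-0.004,-0.045,0],"twist": 0}
    - {"jaw": 30,"xyz": [-0.004,-0.04,0],"twist": 0}

```text
clock: 27.85
tool_pos: [0.5437, -0.2835, 0.1228]
eef_rot: [0.707, 0.707, 0.0, 0.001]
contact_force: [0.3, 0.2, 0.6]
finger_gap: 0.0489
grip_force: 31.3
```

Emit:
play_rows:
  targets:
    - {"jaw": 30,"xyz": [0,-0.018,0],"twist": 0}
    - {"jaw": 30,"xyz": [0,0,-0.015],"twist": 0}
    - {"jaw": 30,"xyz": [0,0,-0.03],"twist": 0}
    - {"jaw": 30,"xyz": [0,0,-0.02],"twist": 0}
    - {"jaw": 30,"xyz": [0,0,-0.01],"twist": 0}
    - {"jaw": 30,"xyz": [0,0,-0.003],"twist": 0}
    - {"jaw": 30,"xyz": [0,0,0],"twist": 0}
    - {"jaw": 30,"xyz": [0,0,0],"twist": 0}

```text
clock: 28.65
tool_pos: [0.5446, -0.2993, 0.0444]
eef_rot: [0.707, 0.707, 0.0, 0.001]
contact_force: [0.6, 0.4, -0.2]
finger_gap: 0.0486
grip_force: 31.3
```

Emit:
play_rows:
  targets:
    - {"jaw": 30,"xyz": [0,0,-0.002],"twist": 0}
    - {"jaw": 30,"xyz": [0,0,0],"twist": 0}
    - {"jaw": 30,"xyz": [0,0,0],"twist": 0}
    - {"jaw": 30,"xyz": [0,0,0],"twist": 0}
    - {"jaw": 30,"xyz": [0,0,0],"twist": 0}
    - {"jaw": 30,"xyz": [0,0,0],"twist": 0}
    - {"jaw": 30,"xyz": [0,0,0],"twist": 0}
    - {"jaw": 30,"xyz": [0,0,0],"twist": 0}

```text
clock: 29.45
tool_pos: [0.5441, -0.2995, 0.0414]
eef_rot: [0.707, 0.707, -0.0, 0.0]
contact_force: [-0.7, 0.1, 2.3]
finger_gap: 0.0486
grip_force: 31.5
```

Emit:
play_rows:
  targets:
    - {"jaw": 75,"xyz": [0,0,0],"twist": 0}
    - {"jaw": 75,"xyz": [0,0,0],"twist": 0}
    - {"jaw": 75,"xyz": [0,0,0],"twist": 0}
    - {"jaw": 75,"xyz": [0,0,0],"twist": 0}
    - {"jaw": 75,"xyz": [0,0,0.015],"twist": 0}
    - {"jaw": 75,"xyz": [0,0,0.035],"twist": 0}
    - {"jaw": 75,"xyz": [0,0,0.04],"twist": 0}
    - {"jaw": 75,"xyz": [0,0,0.03],"twist": 0}

```text
clock: 30.25
tool_pos: [0.5444, -0.2995, 0.165]
eef_rot: [0.707, 0.707, 0.0, 0.001]
contact_force: [-0.1, 0.2, 0.7]
finger_gap: 0.0636
grip_force: 0.0
```

Emit:
play_rows:
  targets:
    - {"jaw": 50,"xyz": [-0.015,0.043,0],"twist": 0}
    - {"jaw": 30,"xyz": [-0.015,0.043,0],"twist": 0}
    - {"jaw": 30,"xyz": [-0.015,0.043,0],"twist": 0}
    - {"jaw": 30,"xyz": [-0.015,0.043,0],"twist": 0}
    - {"jaw": 30,"xyz": [-0.015,0.043,0],"twist": 0}
    - {"jaw": 30,"xyz": [-0.015,0.043,0],"twist": 0}
    - {"jaw": 30,"xyz": [-0.015,0.043,0],"twist": 0}
    - {"jaw": 30,"xyz": [-0.004,0.003,0],"twist": 0}

```text
clock: 31.05
tool_pos: [0.4339, 0.0079, 0.1625]
eef_rot: [0.706, 0.709, 0.001, 0.0]
contact_force: [1.2, -0.9, -0.2]
finger_gap: 0.0256
grip_force: 0.0
```

Run:
```python
from h import *
np.set_printoptions(precision=4,suppress=True)
o=r.observe();print(o['tool_pos'],o['finger_gap'])
c=snap('wrist','w7.png'); t=snap('top','t5.png')
print(proj(c,(.4355,.0045,.037)))
im=np.vstack([cv2.resize(c['color'],(480,300)),cv2.resize(t['color'][150:270,320:480],(480,360))])[:600]
cv2.imwrite('pics/v7.png',im[:,:,::-1])
```

```text
[0.4339 0.0079 0.1625] 0.02555584143158236
[319.0936 195.2477]
```

View pics/v7.png

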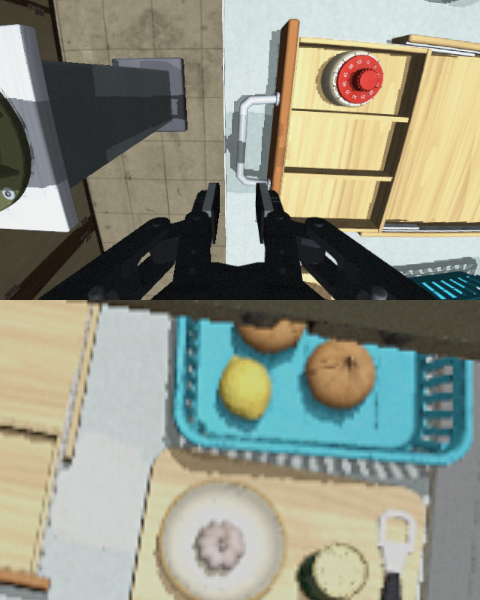

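Emit:
play_rows:
  targets:
    - {"jaw": 30,"xyz": [0.003,0,-0.01],"twist": 0}
    - {"jaw": 30,"xyz": [0,0,-0.035],"twist": 0}
    - {"jaw": 30,"xyz": [0,0,-0.035],"twist": 0}
    - {"jaw": 30,"xyz": [0,0,-0.03],"twist": 0}
    - {"jaw": 30,"xyz": [0,0,-0.015],"twist": 0}
    - {"jaw": 30,"xyz": [0,0,-0.01],"twist": 0}
    - {"jaw": 30,"xyz": [0,0,-0.005],"twist": 0}
    - {"jaw": 0,"xyz": [0,0,0],"twist": 0}

```text
clock: 31.95
tool_pos: [0.4382, 0.0042, 0.021]
eef_rot: [0.707, 0.707, -0.0, -0.0]
contact_force: [-0.0, 0.1, -0.5]
finger_gap: 0.0124
grip_force: 0.0
```

Emit:
play_rows:
  targets:
    - {"jaw": 0,"xyz": [0,0,0],"twist": 0}
    - {"jaw": 0,"xyz": [0,0,0],"twist": 0}
    - {"jaw": 0,"xyz": [0,0,0],"twist": 0}
    - {"jaw": 0,"xyz": [0,0,0],"twist": 0}
    - {"jaw": 0,"xyz": [0.01,0,0],"twist": 0}
    - {"jaw": 0,"xyz": [0.02,-0.001,0],"twist": 0}
    - {"jaw": 0,"xyz": [0.025,-0.001,0],"twist": 0}
    - {"jaw": 0,"xyz": [0.025,-0.001,0],"twist": 0}

```text
clock: 32.75
tool_pos: [0.5182, 0.0007, 0.0213]
eef_rot: [0.707, 0.707, -0.001, -0.0]
contact_force: [-3.1, -12.3, -5.3]
finger_gap: 0.0089
grip_force: 29.8
```

Emit:
play_rows:
  targets:
    - {"jaw": 0,"xyz": [0.025,-0.002,0],"twist": 0}
    - {"jaw": 0,"xyz": [0.02,-0.001,0],"twist": 0}
    - {"jaw": 0,"xyz": [0.012,-0.001,0],"twist": 0}
    - {"jaw": 0,"xyz": [0.006,0,0],"twist": 0}
    - {"jaw": 0,"xyz": [0,0,0],"twist": 0}
    - {"jaw": 0,"xyz": [0,0,0],"twist": 0}
    - {"jaw": 0,"xyz": [0,0,0],"twist": 0}
    - {"jaw": 0,"xyz": [0,0,0],"twist": 0}

```text
clock: 33.55
tool_pos: [0.5806, -0.0024, 0.0213]
eef_rot: [0.707, 0.707, -0.0, -0.0]
contact_force: [-0.4, -2.3, -7.4]
finger_gap: 0.0087
grip_force: 30.0
```

Push a few mm more to reach the home stop, then release.

Emit:
play_rows:
  targets:
    - {"jaw": 0,"xyz": [0.001,0,0],"twist": 0}
    - {"jaw": 0,"xyz": [0.001,0,0],"twist": 0}
    - {"jaw": 0,"xyz": [0.001,0,0],"twist": 0}
    - {"jaw": 0,"xyz": [0,0,0],"twist": 0}
    - {"jaw": 0,"xyz": [0,0,0],"twist": 0}
    - {"jaw": 0,"xyz": [0,0,0],"twist": 0}
    - {"jaw": 0,"xyz": [0,0,0],"twist": 0}
    - {"jaw": 0,"xyz": [0,0,0],"twist": 0}

```text
clock: 34.35
tool_pos: [0.583, -0.0025, 0.0213]
eef_rot: [0.707, 0.707, -0.001, -0.001]
contact_force: [-10.6, -3.5, -0.6]
finger_gap: 0.0085
grip_force: 30.7
```

Emit:
play_rows:
  targets:
    - {"jaw": 30,"xyz": [-0.001,0,0],"twist": 0}
    - {"jaw": 30,"xyz": [0,0,0],"twist": 0}
    - {"jaw": 30,"xyz": [0,0,0],"twist": 0}
    - {"jaw": 30,"xyz": [0,0,0.01],"twist": 0}
    - {"jaw": 30,"xyz": [0,0,0.035],"twist": 0}
    - {"jaw": 30,"xyz": [0,0,0.045],"twist": 0}
    - {"jaw": 60,"xyz": [0,0,0.045],"twist": 0}
    - {"jaw": 100,"xyz": [0,0,0.03],"twist": 0}

```text
clock: 35.15
tool_pos: [0.5837, -0.0023, 0.1908]
eef_rot: [0.707, 0.707, 0.001, 0.002]
contact_force: [0.0, -0.0, -0.8]
finger_gap: 0.0538
grip_force: 0.0
```

Emit:
play_rows:
  targets:
    - {"jaw": 100,"xyz": [-0.006,0.03,0],"twist": 8}
    - {"jaw": 100,"xyz": [-0.006,0.03,0],"twist": 8}
    - {"jaw": 100,"xyz": [-0.006,0.03,0],"twist": 8}
    - {"jaw": 100,"xyz": [-0.006,0.03,0],"twist": 8}
    - {"jaw": 100,"xyz": [-0.006,0.03,0],"twist": 8}
    - {"jaw": 100,"xyz": [-0.006,0.03,0],"twist": 8}
    - {"jaw": 100,"xyz": [-0.006,0.03,0],"twist": 8}
    - {"jaw": 100,"xyz": [-0.006,0.03,0],"twist": 8}

```text
clock: 35.95
tool_pos: [0.5347, 0.239, 0.1873]
eef_rot: [0.222, 0.975, 0.0, 0.0]
contact_force: [1.0, 0.1, -0.1]
finger_gap: 0.0856
grip_force: 0.0
```

Emit:
play_rows:
  targets:
    - {"jaw": 100,"xyz": [-0.005,0.03,0],"twist": 8}
    - {"jaw": 100,"xyz": [0,0.03,0],"twist": 8}
    - {"jaw": 100,"xyz": [0,0.003,0],"twist": 8}
    - {"jaw": 100,"xyz": [0,0,0],"twist": 2}
    - {"jaw": 100,"xyz": [0,0,0],"twist": 0}
    - {"jaw": 100,"xyz": [0,0,0],"twist": 0}
    - {"jaw": 100,"xyz": [0,0,0],"twist": 0}
    - {"jaw": 100,"xyz": [0,0,0],"twist": 0}

```text
clock: 36.75
tool_pos: [0.5301, 0.3005, 0.1865]
eef_rot: [0.0, 1.0, 0.0, 0.0]
contact_force: [0.8, 0.4, -0.3]
finger_gap: 0.0854
grip_force: 0.0
```

Emit:
play_rows:
  targets:
    - {"jaw": 100,"xyz": [0,0,-0.02],"twist": 0}
    - {"jaw": 100,"xyz": [0,0,-0.04],"twist": 0}
    - {"jaw": 100,"xyz": [0,0,-0.04],"twist": 0}
    - {"jaw": 100,"xyz": [0,0,-0.025],"twist": 0}
    - {"jaw": 100,"xyz": [0,0,-0.01],"twist": 0}
    - {"jaw": 100,"xyz": [0,0,0],"twist": 0}
    - {"jaw": 30,"xyz": [0,0,0],"twist": 0}
    - {"jaw": 30,"xyz": [0,0,0],"twist": 0}

```text
clock: 37.55
tool_pos: [0.5308, 0.301, 0.053]
eef_rot: [-0.0, 1.0, 0.001, 0.001]
contact_force: [0.6, 0.1, -0.5]
finger_gap: 0.0589
grip_force: 0.0
```

Emit:
play_rows:
  targets:
    - {"jaw": 30,"xyz": [0,0,0],"twist": 0}
    - {"jaw": 30,"xyz": [0,0,0],"twist": 0}
    - {"jaw": 30,"xyz": [0,0,0],"twist": 0}
    - {"jaw": 30,"xyz": [0,0,0],"twist": 0}
    - {"jaw": 30,"xyz": [0,0,0],"twist": 0}
    - {"jaw": 30,"xyz": [0,0,0],"twist": 0}
    - {"jaw": 30,"xyz": [0,0,0],"twist": 0}
    - {"jaw": 30,"xyz": [0,0,0],"twist": 0}

```text
clock: 38.35
tool_pos: [0.5307, 0.301, 0.0528]
eef_rot: [-0.0, 1.0, 0.001, 0.001]
contact_force: [-0.2, -0.7, 6.0]
finger_gap: 0.0452
grip_force: 28.9
```

Emit:
play_rows:
  targets:
    - {"jaw": 30,"xyz": [0,0,0.015],"twist": 0}
    - {"jaw": 30,"xyz": [0,0,0.03],"twist": 0}
    - {"jaw": 30,"xyz": [0,0,0.03],"twist": 0}
    - {"jaw": 30,"xyz": [-0.003,-0.03,0],"twist": 0}
    - {"jaw": 30,"xyz": [-0.005,-0.045,0],"twist": 0}
    - {"jaw": 30,"xyz": [-0.005,-0.045,0],"twist": 0}
    - {"jaw": 30,"xyz": [-0.005,-0.045,0],"twist": 0}
    - {"jaw": 30,"xyz": [-0.005,-0.045,0],"twist": 0}

```text
clock: 39.15
tool_pos: [0.5067, 0.089, 0.1277]
eef_rot: [-0.0, 1.0, 0.0, 0.001]
contact_force: [0.7, -0.2, -1.2]
finger_gap: 0.0449
grip_force: 30.1
```

Emit:
play_rows:
  targets:
    - {"jaw": 30,"xyz": [-0.005,-0.045,0],"twist": 0}
    - {"jaw": 30,"xyz": [-0.005,-0.045,0],"twist": 0}
    - {"jaw": 30,"xyz": [-0.005,-0.045,0],"twist": 0}
    - {"jaw": 30,"xyz": [-0.005,-0.038,0],"twist": 0}
    - {"jaw": 30,"xyz": [0,-0.004,-0.01],"twist": 0}
    - {"jaw": 30,"xyz": [0,0,-0.025],"twist": 0}
    - {"jaw": 30,"xyz": [0,0,-0.02],"twist": 0}
    - {"jaw": 30,"xyz": [0,0,-0.01],"twist": 0}

```text
clock: 39.95
tool_pos: [0.4866, -0.0859, 0.0604]
eef_rot: [-0.0, 1.0, 0.0, -0.001]
contact_force: [-1.0, 0.4, -2.2]
finger_gap: 0.0452
grip_force: 30.1
```

Emit:
play_rows:
  targets:
    - {"jaw": 30,"xyz": [0,0,-0.008],"twist": 0}
    - {"jaw": 30,"xyz": [0,0,-0.003],"twist": 0}
    - {"jaw": 30,"xyz": [0,0,0],"twist": 0}
    - {"jaw": 30,"xyz": [0,0,0],"twist": 0}
    - {"jaw": 30,"xyz": [0,0,0],"twist": 0}
    - {"jaw": 30,"xyz": [0,0,0],"twist": 0}
    - {"jaw": 30,"xyz": [0,0,0],"twist": 0}
    - {"jaw": 30,"xyz": [0,0,0],"twist": 0}

```text
clock: 40.75
tool_pos: [0.4871, -0.0864, 0.0504]
eef_rot: [-0.0, 1.0, -0.0, 0.0]
contact_force: [0.3, -0.2, -1.2]
finger_gap: 0.0452
grip_force: 30.1
```

Not yet down; lower 3 mm, release, and go for the salt.

Emit:
play_rows:
  targets:
    - {"jaw": 30,"xyz": [0.001,0,-0.002],"twist": 0}
    - {"jaw": 30,"xyz": [0,0,-0.001],"twist": 0}
    - {"jaw": 30,"xyz": [0,0,0],"twist": 0}
    - {"jaw": 30,"xyz": [0,0,0],"twist": 0}
    - {"jaw": 100,"xyz": [0,0,0],"twist": 0}
    - {"jaw": 100,"xyz": [0,0,0],"twist": 0}
    - {"jaw": 100,"xyz": [0,0,0],"twist": 0}
    - {"jaw": 100,"xyz": [0,0,0],"twist": 0}

```text
clock: 41.55
tool_pos: [0.488, -0.0864, 0.0472]
eef_rot: [-0.0, 1.0, 0.0, -0.0]
contact_force: [0.2, 0.3, -0.2]
finger_gap: 0.085
grip_force: 0.0
```

Emit:
play_rows:
  targets:
    - {"jaw": 100,"xyz": [0,0,0],"twist": 0}
    - {"jaw": 100,"xyz": [0,0,0.02],"twist": 0}
    - {"jaw": 100,"xyz": [0,0,0.04],"twist": 0}
    - {"jaw": 100,"xyz": [0,0,0.045],"twist": 0}
    - {"jaw": 100,"xyz": [0,0,0.035],"twist": 0}
    - {"jaw": 100,"xyz": [0.004,0.045,0],"twist": 0}
    - {"jaw": 100,"xyz": [0.005,0.049,0],"twist": 0}
    - {"jaw": 100,"xyz": [0.005,0.049,0],"twist": 0}

```text
clock: 42.35
tool_pos: [0.502, 0.0581, 0.1876]
eef_rot: [0.0, 1.0, 0.0, 0.0]
contact_force: [1.5, -0.5, 0.3]
finger_gap: 0.0859
grip_force: 0.0
```

Emit:
play_rows:
  targets:
    - {"jaw": 100,"xyz": [0.005,0.049,0],"twist": 0}
    - {"jaw": 100,"xyz": [0.005,0.049,0],"twist": 0}
    - {"jaw": 100,"xyz": [0.005,0.049,0],"twist": 0}
    - {"jaw": 100,"xyz": [0.005,0.049,0],"twist": 0}
    - {"jaw": 100,"xyz": [0.005,0.049,0],"twist": 0}
    - {"jaw": 100,"xyz": [0.005,0.049,0],"twist": 0}
    - {"jaw": 100,"xyz": [0.005,0.049,0],"twist": 0}
    - {"jaw": 100,"xyz": [0.004,0.01,0],"twist": 0}

```text
clock: 43.15
tool_pos: [0.5398, 0.4141, 0.1864]
eef_rot: [-0.002, 1.0, 0.0, -0.0]
contact_force: [-0.4, -0.6, 0.1]
finger_gap: 0.085
grip_force: 0.0
```

Run:
```python
from h import *
np.set_printoptions(precision=4,suppress=True)
o=r.observe();print(o['tool_pos'],o['eef_rot'])
c=snap('wrist','w8.png'); t=snap('top','t6.png')
print(proj(c,(.541,.41,.095)))
cv2.imwrite('pics/v8.png',np.vstack([cv2.resize(c['color'],(480,300)),cv2.resize(t['color'][140:260,270:430],(400,300))[:, :400].repeat(1,0) if 0 else cv2.resize(t['color'][150:250,270:430],(480,300))])[:,:,::-1])
```

```text
[0.5398 0.4141 0.1864] [-0.0022  1.      0.0001 -0.0003]
[311.9792 206.2143]
```

View pics/v8.png

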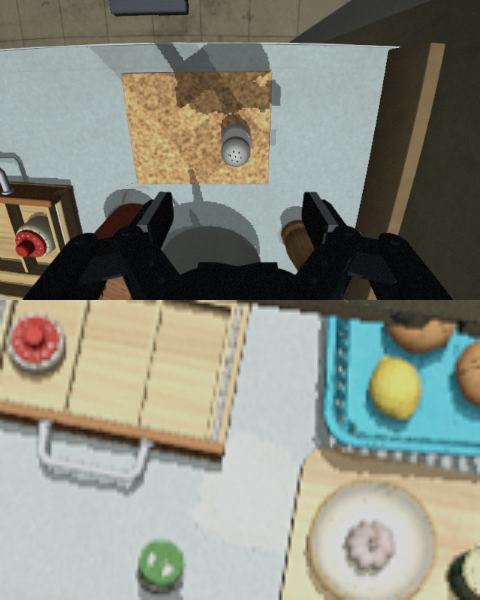

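Emit:
play_rows:
  targets:
    - {"jaw": 100,"xyz": [0.001,0,-0.02],"twist": 0}
    - {"jaw": 100,"xyz": [0,0,-0.04],"twist": 0}
    - {"jaw": 100,"xyz": [0,0,-0.04],"twist": 0}
    - {"jaw": 100,"xyz": [0,0,-0.03],"twist": 0}
    - {"jaw": 100,"xyz": [0,0,-0.014],"twist": 0}
    - {"jaw": 100,"xyz": [0,0,0],"twist": 0}
    - {"jaw": 30,"xyz": [0,0,0],"twist": 0}
    - {"jaw": 30,"xyz": [0,0,0],"twist": 0}

```text
clock: 44.05
tool_pos: [0.5429, 0.41, 0.0455]
eef_rot: [-0.0, 1.0, 0.001, 0.001]
contact_force: [-0.3, 0.9, 0.0]
finger_gap: 0.0592
grip_force: 0.0
```

Emit:
play_rows:
  targets:
    - {"jaw": 30,"xyz": [0,0,0],"twist": 0}
    - {"jaw": 30,"xyz": [0,0,0],"twist": 0}
    - {"jaw": 30,"xyz": [0,0,0],"twist": 0}
    - {"jaw": 30,"xyz": [0,0,0],"twist": 0}
    - {"jaw": 30,"xyz": [0,0,0],"twist": 0}
    - {"jaw": 30,"xyz": [0,0,0],"twist": 0}
    - {"jaw": 30,"xyz": [0,0,0],"twist": 0}
    - {"jaw": 30,"xyz": [0,0,0],"twist": 0}

```text
clock: 44.85
tool_pos: [0.5426, 0.4099, 0.0449]
eef_rot: [-0.0, 1.0, 0.0, 0.001]
contact_force: [-1.3, -2.3, 7.4]
finger_gap: 0.0369
grip_force: 29.3
```

Run:
```python
from h import *
for f in('top0.png','t6.png'):
    c=load(f);h=cv2.cvtColor(c['color'],cv2.COLOR_RGB2HSV)[220:255,305:345]
    m=(h[:,:,0]>45)&(h[:,:,0]<75)&(h[:,:,1]>110); v,u=np.nonzero(m); u=u.mean()+305;v=v.mean()+220; print(m.sum(),px(c,u,v,.106).round(4))
```

```text
1 [ 0.4967 -0.0744  0.106 ]
2 [ 0.4792 -0.0784  0.106 ]
```

Emit:
play_rows:
  targets:
    - {"jaw": 30,"xyz": [0,0,0.015],"twist": 0}
    - {"jaw": 30,"xyz": [0,0,0.03],"twist": 0}
    - {"jaw": 30,"xyz": [0,0,0.03],"twist": 0}
    - {"jaw": 30,"xyz": [-0.003,-0.03,0],"twist": 0}
    - {"jaw": 30,"xyz": [-0.004,-0.045,0],"twist": 0}
    - {"jaw": 30,"xyz": [-0.005,-0.045,0],"twist": 0}
    - {"jaw": 30,"xyz": [-0.005,-0.045,0],"twist": 0}
    - {"jaw": 30,"xyz": [-0.005,-0.045,0],"twist": 0}

```text
clock: 45.65
tool_pos: [0.5197, 0.1981, 0.1196]
eef_rot: [-0.0, 1.0, 0.0, 0.001]
contact_force: [0.7, -1.0, -0.2]
finger_gap: 0.0367
grip_force: 29.9
```

Emit:
play_rows:
  targets:
    - {"jaw": 30,"xyz": [-0.005,-0.045,0],"twist": 0}
    - {"jaw": 30,"xyz": [-0.005,-0.045,0],"twist": 0}
    - {"jaw": 30,"xyz": [-0.002,-0.03,0],"twist": 0}
    - {"jaw": 30,"xyz": [0,-0.012,0],"twist": 0}
    - {"jaw": 30,"xyz": [0,0,-0.02],"twist": 0}
    - {"jaw": 30,"xyz": [0,0,-0.025],"twist": 0}
    - {"jaw": 30,"xyz": [0,0,-0.02],"twist": 0}
    - {"jaw": 30,"xyz": [0,0,-0.008],"twist": 0}

```text
clock: 46.45
tool_pos: [0.5076, 0.0681, 0.0443]
eef_rot: [-0.001, 1.0, -0.0, -0.001]
contact_force: [-0.1, -0.2, -0.3]
finger_gap: 0.0369
grip_force: 29.9
```

Emit:
play_rows:
  targets:
    - {"jaw": 30,"xyz": [0,0,-0.003],"twist": 0}
    - {"jaw": 30,"xyz": [0,0,0],"twist": 0}
    - {"jaw": 30,"xyz": [0,0,0],"twist": 0}
    - {"jaw": 30,"xyz": [0,0,0],"twist": 0}
    - {"jaw": 30,"xyz": [0,0,0],"twist": 0}
    - {"jaw": 30,"xyz": [0,0,0],"twist": 0}
    - {"jaw": 30,"xyz": [0,0,0],"twist": 0}
    - {"jaw": 30,"xyz": [0,0,0],"twist": 0}

```text
clock: 47.25
tool_pos: [0.5081, 0.0676, 0.0423]
eef_rot: [-0.0, 1.0, -0.0, 0.0]
contact_force: [-0.1, -0.7, -0.5]
finger_gap: 0.0368
grip_force: 29.9
```

Emit:
play_rows:
  targets:
    - {"jaw": 30,"xyz": [0,0,-0.002],"twist": 0}
    - {"jaw": 30,"xyz": [0,0,-0.001],"twist": 0}
    - {"jaw": 30,"xyz": [0,0,0],"twist": 0}
    - {"jaw": 30,"xyz": [0,0,0],"twist": 0}
    - {"jaw": 100,"xyz": [0,0,0],"twist": 0}
    - {"jaw": 100,"xyz": [0,0,0],"twist": 0}
    - {"jaw": 100,"xyz": [0,0,0],"twist": 0}
    - {"jaw": 100,"xyz": [0,0,0],"twist": 0}

```text
clock: 48.05
tool_pos: [0.508, 0.0676, 0.0392]
eef_rot: [-0.0, 1.0, -0.0, -0.0]
contact_force: [-0.0, -0.3, -0.1]
finger_gap: 0.0852
grip_force: 0.0
```

Emit:
play_rows:
  targets:
    - {"jaw": 100,"xyz": [0,0,0],"twist": 0}
    - {"jaw": 100,"xyz": [0,0,0.02],"twist": 0}
    - {"jaw": 100,"xyz": [0,0,0.04],"twist": 0}
    - {"jaw": 100,"xyz": [0,0,0.045],"twist": 0}
    - {"jaw": 100,"xyz": [0,0,0.045],"twist": 0}
    - {"jaw": 100,"xyz": [0,0.04,0.02],"twist": 0}
    - {"jaw": 100,"xyz": [0,0.049,0],"twist": 0}
    - {"jaw": 100,"xyz": [0,0.049,0],"twist": 0}

```text
clock: 48.85
tool_pos: [0.5081, 0.2071, 0.2103]
eef_rot: [0.0, 1.0, 0.0, 0.001]
contact_force: [0.4, 0.3, 0.0]
finger_gap: 0.0854
grip_force: 0.0
```

Emit:
play_rows:
  targets:
    - {"jaw": 100,"xyz": [0,0.049,0],"twist": 0}
    - {"jaw": 100,"xyz": [0,0.049,0],"twist": 0}
    - {"jaw": 100,"xyz": [0,0.049,0],"twist": 0}
    - {"jaw": 100,"xyz": [0,0.04,0],"twist": 0}
    - {"jaw": 100,"xyz": [0,0,0],"twist": 0}
    - {"jaw": 100,"xyz": [0,0,0],"twist": 0}
    - {"jaw": 100,"xyz": [0,0,0],"twist": 0}
    - {"jaw": 100,"xyz": [0,0,0],"twist": 0}

```text
clock: 49.65
tool_pos: [0.5084, 0.3916, 0.2096]
eef_rot: [0.0, 1.0, 0.0, 0.0]
contact_force: [-0.9, -0.2, 0.0]
finger_gap: 0.0854
grip_force: 0.0
```

Run:
```python
from h import *
o=r.observe();print(o['tool_pos'],o['contact_force'])
a=load('top0.png')['color']; b=snap('top','t7.png'); c=b; b=b['color']
for n,(u,v,z) in dict(spice=(324,237,.106),salt=(273.5,225,.09)).items():
    T=a[v-12:v+13,int(u)-11:int(u)+12]; S=b[v-22:v+23,int(u)-21:int(u)+22]
    m=cv2.matchTemplate(S,T,cv2.TM_CCOEFF_NORMED); _,s,_,l=cv2.minMaxLoc(m); du,dv=l[0]-10,l[1]-10
    print(n,s,du,dv,px(c,u+du,v+dv,z)-px(c,u,v,z))
cv2.imwrite('pics/v9.png',np.vstack([cv2.resize(x[140:270,220:480],(600,300)) for x in(a,b)])[:,:,::-1])
```

```text
[0.50841063 0.39157076 0.20957269] [-0.92166927 -0.19329793  0.00412843]
spice 0.9775916934013367 0 0 [0. 0. 0.]
salt 0.9793887734413147 0 0 [0. 0. 0.]
```

View pics/v9.png

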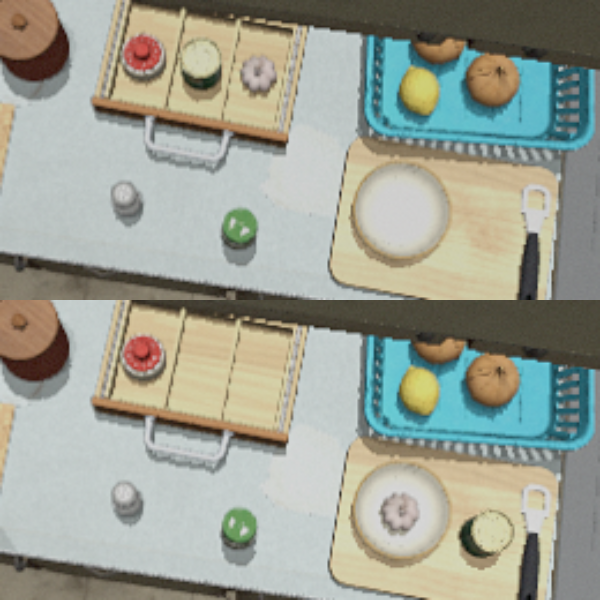

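The before and after pictures match. Salt (125,497) and spice (239,527) are back on their spots. The tray is home, the garlic is in the dish and the tin stands between the dish and the can opener.

```bash
python3 -c "
from rig import r
print(r.close_job())"
```

```text
the job is handed in; nothing more can be done
None
```

The job is done and handed in at about 50 s on the clock, with no verdict returned: the final pictures show the tin upright between the dish and the can opener, the garlic in the dish, the tray home, and the salt and spice back with no visible shift from their starting spots.

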